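# Load the cell feeder in test order

### The job

Load the green cell feeder for the next test run: stack the four AA cells in it, each lying flat along the slot between the two end channels, from the bottom up in this order: silver, blue, white, black. Either end may point either way; leave the yellow tin, the roll of tape and the suction cup where they are.

Things in the scene. Friction and masses are not known exactly. Their poses are not given: they have to be found in the camera images.
- silver_cell_center (a point): AA cell, plain silver-grey all over, lying on its side: 50 mm long, 14.5 mm in diameter (it does not roll). This point is its centre, 7 mm above its underside as it lies; x runs along its length, z up. 23 g. Grip it across the diameter.
- blue_cell_center (a point): AA cell, dark blue with white end face, lying on its side: 50 mm long, 14.5 mm in diameter (it does not roll). This point is its centre, 7 mm above its underside as it lies; x runs along its length, z up. 23 g. Grip it across the diameter.
- white_cell_center (a point): AA cell, white with a red band at one end, lying on its side: 50 mm long, 14.5 mm in diameter (it does not roll). This point is its centre, 7 mm above its underside as it lies; x runs along its length, z up. 23 g. Grip it across the diameter.
- black_cell_center (a point): AA cell, black with an amber-yellow band at one end, lying on its side: 50 mm long, 14.5 mm in diameter (it does not roll). This point is its centre, 7 mm above its underside as it lies; x runs along its length, z up. 23 g. Grip it across the diameter.
- feeder: Cell feeder, fixed on the black tool wallet that lies on the table: white base 96 x 56 mm, its top 23 mm above the table, with two upright green end channels facing each other along its x. Origin under the base's centre, axes as at its floor point. Each channel's two cheeks (4 mm thick) reach 8 mm in from its end wall; the middle 41 mm between them is open on both sides for fingers.
- feeder_floor (a point): Centre of the feeder's slot floor (a bar 18 mm wide), 25 mm above the table; x along the slot (the cells' length), z up. The slot is 57 mm long, 20 mm wide. Its cheeks are straight to 38 mm above the floor, then flare out 6 mm a side up to 48 mm. Stacked cells have their centres 7, 22, 36 and 51 mm above the floor; the top one stands out to 58 mm.
- flux_tin_center (a point): Yellow round tin, 47 mm in diameter, 23 mm high, loose; a bystander, not part of the job. The point is its centre.
- tape_roll_center (a point): Black roll of tape lying flat, 58 mm in diameter, 19 mm high, loose; a bystander. The point is its centre.
- suction_cup_center (a point): Dark red suction cup with an upright ring on top, 42 mm in diameter, 40 mm high, loose; a bystander. The point is half-way up.

How it is judged:
On the way, in this order (a step that is already met when the one before it is completed fails the run):
1. the silver cell lies on the floor of the feeder (x of silver_cell_center in the frame of feeder_floor between -0.008 and 0.008 m and y of silver_cell_center in the frame of feeder_floor between -0.0065 and 0.0065 m and z of silver_cell_center in the frame of feeder_floor between 0.00225 and 0.01225 m and angle between the x axis of silver_cell_center and the x axis of feeder_floor, either way round below 0.25 rad), for 0.2 s.
2. the blue cell lies on the silver cell (x of blue_cell_center in the frame of feeder_floor between -0.008 and 0.008 m and y of blue_cell_center in the frame of feeder_floor between -0.0065 and 0.0065 m and z of blue_cell_center in the frame of feeder_floor between 0.01675 and 0.02675 m and angle between the x axis of blue_cell_center and the x axis of feeder_floor, either way round below 0.25 rad), for 0.2 s.
3. the white cell lies on the blue cell (x of white_cell_center in the frame of feeder_floor between -0.008 and 0.008 m and y of white_cell_center in the frame of feeder_floor between -0.0065 and 0.0065 m and z of white_cell_center in the frame of feeder_floor between 0.03125 and 0.04125 m and angle between the x axis of white_cell_center and the x axis of feeder_floor, either way round below 0.25 rad), for 0.2 s.
4. the black cell lies on top, on the white cell (x of black_cell_center in the frame of feeder_floor between -0.008 and 0.008 m and y of black_cell_center in the frame of feeder_floor between -0.0065 and 0.0065 m and z of black_cell_center in the frame of feeder_floor between 0.04575 and 0.05575 m and angle between the x axis of black_cell_center and the x axis of feeder_floor, either way round below 0.25 rad), for 0.2 s.
At the end, for the whole second after the job is handed in: All four cells lie at rest in the feeder's slot, bottom to top silver, blue, white, black: centres 7, 22, 36 and 51 mm above the slot's floor within 5 mm, within 8 mm of the slot's middle along it and 6.5 mm across it, lengthwise along the slot within 0.25 rad (all of step 1 and all of step 2 and all of step 3 and all of step 4 and linear speed of each of silver_cell, blue_cell, white_cell, black_cell below 0.02 m/s); the robot touches nothing.
It fails at once if the yellow round tin is moved by more than 30 mm (distance of flux_tin_center from where it was at the start of the episode above 0.03 m).
It fails at once if the roll of tape is moved by more than 30 mm (distance of tape_roll_center from where it was at the start of the episode above 0.03 m).
It fails at once if the suction cup is moved by more than 30 mm (distance of suction_cup_center from where it was at the start of the episode above 0.03 m).
It also fails if it takes over 115 s, if anything falls off the work surface, if the arm or the gripper's body presses on something with over 40 N, if the wrist force passes 120 N, or if a joint passes its speed limit or range.

### The arm

A 6-joint arm with a two-finger parallel gripper is mounted at the origin on the work surface; the furniture and walls round the work are solid. World frame = base frame: x ahead of the robot, y to its left, z up, the work surface at z = 0. Lengths are in m, angles in rad, forces in N, time in s.
With the tool pointing down it reaches from about 0.4 to 0.825 m from the base axis. Payload 7 kg.
Tool frame: the origin (TCP) lies at the very end of the fingers, on their centre line; the grasp point (between the pads) lies 19 mm behind it (tcp_to_grasp is the distance from the TCP to the grasp point, in m); x points along the fingers, z is the direction in which the jaws open and shut, and the axes are right-handed (so a half turn about x gives the same grasp; the last joint's range is limited). The gripper opens to 88 mm and grips with 3 to 60 N. Pads are 19 mm wide; open, the fingers measure 130 mm over their backs; the gripper's body (78 mm by 193 mm) begins 47 mm behind the grasp point.
Start: joints at [1.427, 0.359, 0.012, 0, -1.224, -0.288], TCP at [0.282, 0.613, 0.227] pointing down, gripper open.
Joint ranges: [-3.07, 3.07], [-1.43, 2.12], [-1.02, 1.25], [-3.03, 1.67], [-3.05, -0], [-3.03, 3.03]. Speed limits (rad/s): [2.39, 2.39, 3.01, 3.14, 3.14, 3.14].

### API

Orientations are given as [roll, pitch, yaw] about the fixed x, y, z axes, in that order (R = Rz(yaw) Ry(pitch) Rx(roll)).
In Python, from station import get_state, grab_frame, job_done, tcp_to_grasp gives the robot as it stands. The module is installed in compiled form; this text tells all that it offers.
- The arm moves only by the shell command python3 -m crank 'ROWS' [FORCE]. ROWS is JSON, a list of rows, each a list of 7 numbers: the shift along the tool's x, y, z in m, then the turn, a rotation vector about the tool's x, y, z in rad, then the opening, from 0 (shut) to 1 (fully open). In form: [[x, y, z, wx, wy, wz, fingers], ...]. A call has 1 to 10 rows; each row is the pose to reach, as a shift and turn from the pose commanded when the call began, along the tool's axes at that moment; what a row does not reach only later rows make up. A row lasts 1/8 s, in which the tool goes at most 62.5 mm and 10.7 degrees, less where a joint would pass 70% of its speed; a pose out of reach is approached as far as the arm can. A call with a gripper value outside its range is refused whole. The fingers move at their own pace and stop on an object; FORCE is the grip in N (left out, the last holds). Time passes only in rows, so rows that repeat a pose let the fingers close. It gives the time, the measured TCP pose, the force and the opening at its end, in the units of the state.
- get_state(): the state, without advancing time (a new reading comes with each control period).
- grab_frame(name): name is "scene" or "top" or "wrist"; returns a dict with "pixels" (384x512x3 uint8, red, green, blue), "vfov" (degrees; the focal length in pixels is half the picture's height over the tangent of half this angle, whatever the lens; pixels are square), "cx", "cy" (the principal point, pixels), "extrinsics" (4x4, takes a point from world to camera coordinates). Camera axes: x right, y up, looking along -z (the intrinsics and any distortion apply to the point x, -y, -z); pixel columns grow to the right and rows downward; lengths in m; the calibration is good to about 2 mm. A picture is of the moment at which its call begins. There is no depth.
- job_done(): hands the job in, once; it reports no verdict.
The state is a dict: "t": time; "q": joint angles; "qd": joint speeds; "joint_efforts": joint torques, N m; "eef_pos": TCP position; "ee_rot": TCP orientation; "force": force on the tool from outside, world axes, zero at the start; "moment": the same for the moment, N m; "width": finger opening in m.
Only numpy, scipy, OpenCV 4.12 (cv2) and the standard library are available. Lean on these libraries where they do the work, as an engineer would, in place of code of your own. Each camera call takes 0.05 s, during which the arm holds its last target.

## Working session

There is one attempt and no reset: what is moved stays moved. The work goes in short steps, Python scripts to look and compute and a shell command to move; the robot and the scene stay as the last step left them, time stands still between calls to the robot, and variables do not carry over. Pictures are saved under pics/ and viewed, and the job is handed in when it is done.

```bash
mkdir -p pics
python3 - <<'E'
from station import *
import cv2,numpy as np
s=get_state();print({k:np.round(v,3).tolist() for k,v in s.items()},tcp_to_grasp)
for n in ["scene","top","wrist"]:
    f=grab_frame(n);cv2.imwrite(f"pics/{n}0.png",f["pixels"][:,:,::-1])
    print(n,{k:(np.round(v,4).tolist()) for k,v in f.items() if k!="pixels"})
E
```

```text
{'t': 0.0, 'q': [1.427, 0.359, 0.011, -0.0, -1.224, -0.288], 'qd': [-0.0, -0.001, -0.0, 0.001, -0.001, -0.002], 'joint_efforts': [0.001, -58.272, 29.306, 6.998, 0.007, -0.0], 'eef_pos': [0.282, 0.613, 0.226], 'ee_rot': [0.108, 1.569, -1.895], 'force': [-0.238, 0.671, 0.265], 'moment': [0.003, -0.014, -0.067], 'width': 0.087} 0.0188
scene {'vfov': 54.4119, 'cx': 250.6866, 'cy': 191.4376, 'extrinsics': [[0.8355, -0.5491, 0.0182, -0.4705], [0.3544, 0.564, 0.7459, -0.2179], [-0.4198, -0.6167, 0.6659, -0.7271], [0.0, 0.0, 0.0, 1.0]]}
top {'vfov': 51.7112, 'cx': 256.0718, 'cy': 188.4305, 'extrinsics': [[0.0071, -0.9997, 0.024, -0.0346], [0.9903, 0.0104, 0.1389, -0.5479], [-0.1391, 0.0228, 0.99, -1.1513], [0.0, 0.0, 0.0, 1.0]]}
wrist {'vfov': 61.1324, 'cx': 250.4096, 'cy': 187.9999, 'extrinsics': [[-0.4185, -0.9082, 0.0012, 0.6735], [0.8739, -0.4031, -0.2717, 0.0341], [0.2472, -0.1127, 0.9624, -0.3899], [0.0, 0.0, 0.0, 1.0]]}
```

View pics/scene0.png

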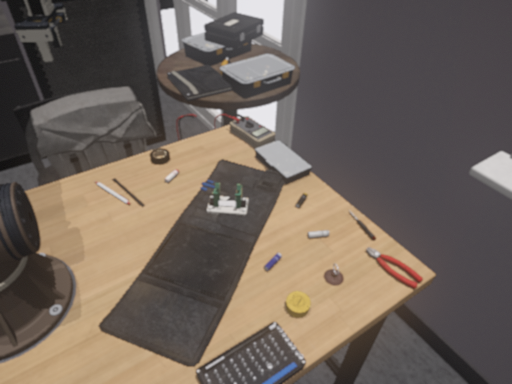

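View pics/top0.png

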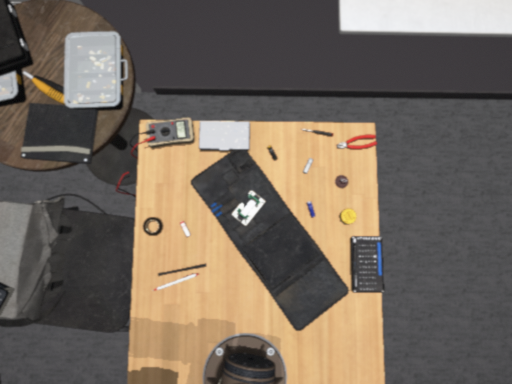

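View pics/wrist0.png

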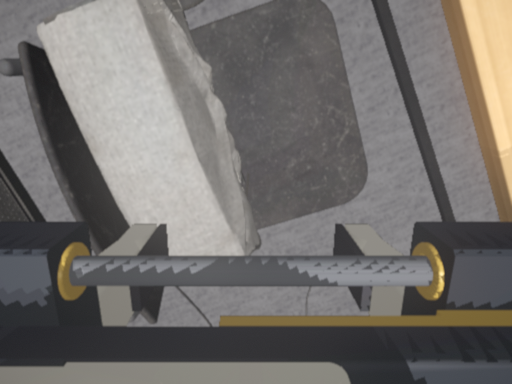

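Scene/top: black cell at about (272,153) in top, silver (308,166), blue (311,209), white (185,229), feeder (249,208), tin (348,216), cup (342,181), tape (152,226). I'll zoom in.

Run:
```python
import cv2
a=cv2.imread("pics/top0.png")
cv2.imwrite("pics/topz.png",cv2.resize(a[130:250,140:365],None,fx=3.5,fy=3.5,interpolation=cv2.INTER_CUBIC))
a=cv2.imread("pics/scene0.png")
cv2.imwrite("pics/scenez.png",cv2.resize(a[145:320,140:360],None,fx=3.4,fy=3.4,interpolation=cv2.INTER_CUBIC))
```

```text
(no output)
```

View pics/topz.png

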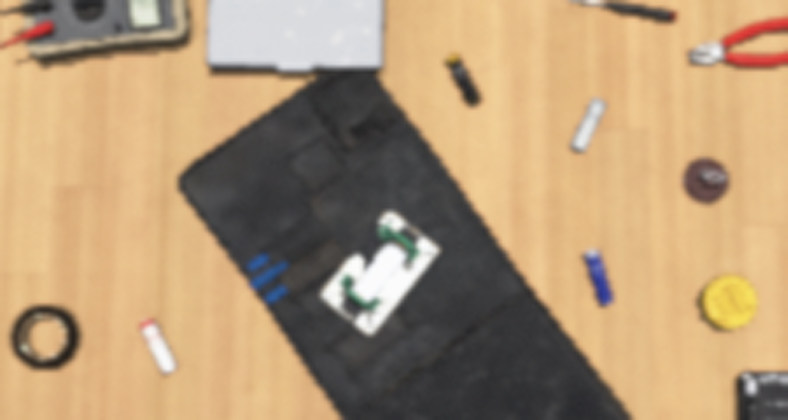

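View pics/scenez.png

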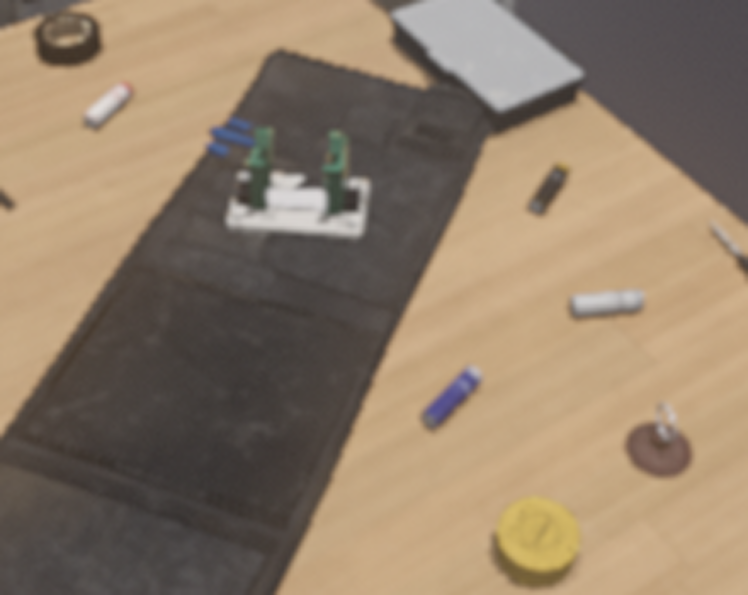

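```bash
cat > h.py <<'E'
import numpy as np,cv2
from station import *
def ray(f,uv):
    fl=192/np.tan(np.radians(f["vfov"]/2));E=np.array(f["extrinsics"])
    d=np.array([(uv[0]-f["cx"])/fl,-(uv[1]-f["cy"])/fl,-1.]);R=E[:3,:3]
    return -R.T@E[:3,3],R.T@d
def onz(f,uv,z):
    o,d=ray(f,uv);return o+d*(z-o[2])/d[2]
def proj(f,p):
    E=np.array(f["extrinsics"]);c=E[:3,:3]@np.array(p)+E[:3,3];fl=192/np.tan(np.radians(f["vfov"]/2))
    return np.array([f["cx"]+fl*c[0]/-c[2],f["cy"]-fl*c[1]/-c[2]])
E
python3 - <<'E'
from h import *
t=grab_frame("top");s=grab_frame("scene")
T=lambda x,y:(140+x/3.5-.3,130+y/3.5-.3)
S=lambda x,y:(140+x/3.4-.3,145+y/3.4-.3)
def rep(n,a,b,z):
    A=onz(t,T(*a),z);B=onz(t,T(*b),z);print(n,'top',np.round((A+B)/2,4),'len',np.linalg.norm(A-B).round(4),'yaw',np.degrees(np.arctan2(*(B-A)[1::-1])).round(1))
rep('silver',(577,150),(600,100),.0073);rep('blue',(590,252),(606,302),.0073);rep('black',(452,60),(475,102),.0073);rep('white',(149,324),(170,372),.0073)
c=[onz(t,T(*p),.023) for p in [(389,210),(440,247),(371,335),(320,295)]]
print('feeder',np.mean(c,0).round(4),[np.linalg.norm(c[i]-c[i-1]).round(4) for i in range(4)],[np.degrees(np.arctan2(*(c[i]-c[i-1])[1::-1])).round(1) for i in range(4)])
for n,p in dict(silver=(606,303),blue=(453,398),black=(549,189),white=(108,106)).items(): print(n,'scene',onz(s,S(*p),.0073).round(4))
c=[onz(s,S(*p),.023) for p in [(227,220),(362,234)]];print('front edge',np.round(c,4))
for n,p,z in [('tin',(729,302),.023),('cup',(706,180),.005),('tape',(46,337),.019)]: print(n,onz(t,T(*p),z).round(3))
E
```

```text
silver top [ 0.6268 -0.1915  0.0073] len 0.0502 yaw -24.8
blue top [ 0.491  -0.1983  0.0073] len 0.0459 yaw -162.8
black top [ 0.6654 -0.0799  0.0073] len 0.0433 yaw -151.6
white top [0.426  0.183  0.0073] len 0.0455 yaw -154.8
feeder [ 0.4926 -0.0071  0.023 ] [np.float64(0.0948), np.float64(0.0547), np.float64(0.0966), np.float64(0.0558)] [np.float64(-38.3), np.float64(-125.6), np.float64(142.4), np.float64(52.5)]
silver scene [ 0.6248 -0.1903  0.0073]
blue scene [ 0.4893 -0.1994  0.0073]
black scene [ 0.664  -0.0805  0.0073]
white scene [0.4263 0.1838 0.0073]
front edge [[ 0.4381  0.0041  0.023 ]
 [ 0.5112 -0.0586  0.023 ]]
tin [ 0.469 -0.309  0.023]
cup [ 0.579 -0.296  0.005]
tape [0.434 0.278 0.019]
```

```bash
cat >> h.py <<'E'
from scipy.spatial.transform import Rotation as Ro
def tool(s=None):
    s=s or get_state();return np.array(s["eef_pos"]),Ro.from_euler('xyz',s["ee_rot"]).as_matrix()
def plan(pos,cellyaw_deg,flip=False):
    "tool down, jaws across the cell axis; prints shift, rotvec in tool axes"
    p,R=tool();x=np.array([0,0,-1.]);out=[]
    for k in (90,-90):
        a=np.radians(cellyaw_deg+k);z=np.array([np.cos(a),np.sin(a),0]);G=np.stack([x,np.cross(z,x),z],1)
        out.append((R.T@(np.array(pos)-p),Ro.from_matrix(R.T@G).as_rotvec()))
    out.sort(key=lambda o:np.linalg.norm(o[1]))
    for sh,rv in out: print("shift",sh.round(4),"rot",rv.round(4),"|d|",np.linalg.norm(sh).round(3),"deg",np.degrees(np.linalg.norm(rv)).round(1))
    print("tcp",p.round(4),"q6",round(get_state()["q"][5],2),"q1",round(get_state()["q"][0],2))
E
python3 - <<'E'
from h import *
p,R=tool();print(R.round(3))
w=grab_frame("wrist");E=np.array(w["extrinsics"])
c=-E[:3,:3].T@E[:3,3];print("cam in tool",(R.T@(c-p)).round(4));print("cam axes in tool",(R.T@E[:3,:3].T).round(3))
print("tip px",proj(w,p),proj(w,p+R@[-.019,0,.04]))
plan([.626,-.191,.15],-24.8)
E
```

```text
[[-0.     0.908 -0.419]
 [-0.001 -0.419 -0.908]
 [-1.     0.     0.001]]
cam in tool [-0.158   0.0731  0.0008]
cam axes in tool [[ 0.     0.272 -0.962]
 [ 0.     0.962  0.272]
 [ 1.    -0.     0.   ]]
tip px [248.94986163 239.87959019] [333.42505961 257.00155168]
shift [0.0766 0.6485 0.5863] rot [ 0.001   0.0006 -0.0001] |d| 0.878 deg 0.1
shift [0.0766 0.6485 0.5863] rot [-3.1406e+00  2.0000e-04  9.0000e-04] |d| 0.878 deg 179.9
tcp [0.2824 0.6129 0.2262] q6 -0.29 q1 1.43
```

```bash
python3 -m crank '[[0.03,0.29,0.26,0,0,0,1],[0.03,0.29,0.26,0,0,0,1],[0.03,0.29,0.26,0,0,0,1],[0.03,0.29,0.26,0,0,0,1],[0.03,0.29,0.26,0,0,0,1],[0.03,0.29,0.26,0,0,0,1],[0.077,0.648,0.586,0,0,0,1],[0.077,0.648,0.586,0,0,0,1],[0.077,0.648,0.586,0,0,0,1],[0.077,0.648,0.586,0,0,0,1]]' 15; python3 -c "
from h import *
plan([.626,-.191,.12],-24.8)"
```

```text
t: 1.55
eef_pos: [0.5286, 0.0388, 0.174]
ee_rot: [2.362, 1.57, 0.36]
force: [1.7, 0.9, 0.1]
width: 0.0877
shift [0.054  0.1846 0.1681] rot [ 0.0014 -0.0007 -0.0007] |d| 0.255 deg 0.1
shift [0.054  0.1846 0.1681] rot [-3.1401e+00  1.1000e-03 -1.1000e-03] |d| 0.255 deg 179.9
tcp [0.5286 0.0388 0.174 ] q6 0.7 q1 0.44
```

```bash
python3 -m crank '[[0.054,0.185,0.168,0,0,0,1],[0.054,0.185,0.168,0,0,0,1],[0.054,0.185,0.168,0,0,0,1],[0.054,0.185,0.168,0,0,0,1],[0.054,0.185,0.168,0,0,0,1],[0.054,0.185,0.168,0,0,0,1]]' 15; python3 -c "
from h import *
w=grab_frame('wrist');p,R=tool();print(proj(w,[.626,-.191,.0073]),proj(w,p))
cv2.imwrite('pics/w1.png',w['pixels'][:,:,::-1]);np.save('w1.npy',w,allow_pickle=True)
plan([.626,-.191,.003],-24.8)"
```

```text
t: 2.3
eef_pos: [0.6252, -0.1898, 0.1191]
ee_rot: [-1.251, 1.57, 3.029]
force: [0.1, -0.1, 0.4]
width: 0.0876
[250.41107094 183.10980805] [247.42971587 240.84767898]
shift [0.1168 0.0015 0.0016] rot [0.0009 0.     0.0003] |d| 0.117 deg 0.1
shift [0.1168 0.0015 0.0016] rot [-3.1407e+00 -5.0000e-04  1.0000e-04] |d| 0.117 deg 179.9
tcp [ 0.6254 -0.189   0.1198] q6 1.13 q1 0.0
```

View pics/w1.png

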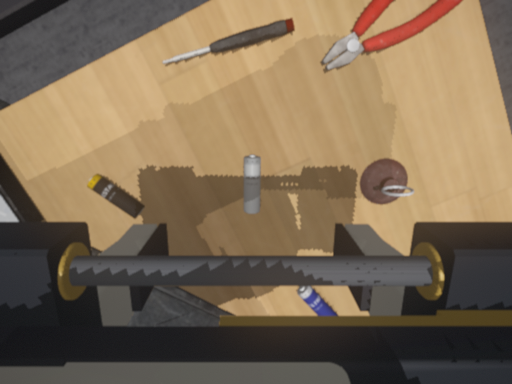

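Wrist: silver cell spans (252,156)–(252,213), well aligned and near the centre; black cell at (93,180)–(140,213), cup at (384,182).

```bash
python3 -c "
from h import *
w=np.load('w1.npy',allow_pickle=True).item()
for n,a,b in [('silver',(252,156),(252,213)),('black',(93,180),(140,213))]:
    A=onz(w,a,.0073);B=onz(w,b,.0073);print(n,((A+B)/2).round(4),np.linalg.norm(A-B).round(4),np.degrees(np.arctan2(*(B-A)[1::-1])).round(1))
A=onz(w,(252,156),.0073);B=onz(w,(252,213),.0073);m=(A+B)/2;m[2]=.003
plan(m,np.degrees(np.arctan2(*(B-A)[1::-1])))"
```

```text
silver [ 0.6237 -0.1915  0.0073] 0.0508 155.3
black [ 0.6636 -0.0805  0.0073] 0.048 -153.5
shift [ 0.1168 -0.0004  0.0029] rot [-0.0001  0.      0.0003] |d| 0.117 deg 0.0
shift [ 0.1168 -0.0004  0.0029] rot [ 3.1415e+00  5.0000e-04 -1.0000e-04] |d| 0.117 deg 180.0
tcp [ 0.6254 -0.189   0.1198] q6 1.13 q1 0.0
```

```bash
python3 -m crank '[[0.06,0,0.003,0,0,0,0.6],[0.1,0,0.003,0,0,0,0.6],[0.116,0,0.003,0,0,0,0.6],[0.116,0,0.003,0,0,0,0.6],[0.116,0,0.003,0,0,0,0],[0.116,0,0.003,0,0,0,0],[0.116,0,0.003,0,0,0,0],[0.116,0,0.003,0,0,0,0],[0.116,0,0.003,0,0,0,0]]' 15; python3 -c "
from h import *
w=grab_frame('wrist');cv2.imwrite('pics/w2.png',w['pixels'][:,:,::-1])"
```

```text
t: 3.48
eef_pos: [0.6245, -0.1921, 0.0041]
ee_rot: [1.771, 1.57, -0.231]
force: [-0.9, 1.0, 2.3]
width: 0.0142
```

View pics/w2.png

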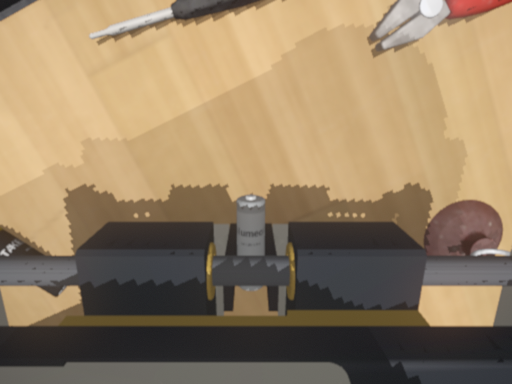

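```bash
python3 -c "
from h import *
w=grab_frame('wrist');p,R=tool()
for uv in [(251,199),(251,290)]: print((R.T@(onz(w,uv,.0073)-p)).round(4))
plan([.4928,-.0068,.14],-39)"
```

```text
[-0.0032  0.0237  0.0011]
[-0.0032 -0.0281  0.0011]
shift [-0.136  -0.1971 -0.1132] rot [ 0.2489 -0.     -0.0003] |d| 0.265 deg 14.3
shift [-0.136  -0.1971 -0.1132] rot [-2.8927e+00  5.0000e-04 -1.0000e-04] |d| 0.265 deg 165.7
tcp [ 0.6245 -0.1921  0.0041] q6 1.14 q1 -0.0
```

```bash
python3 -m crank '[[-0.06,0,0,0,0,0,0],[-0.12,0,0,0,0,0,0],[-0.136,-0.197,-0.113,0.249,0,0,0],[-0.136,-0.197,-0.113,0.249,0,0,0],[-0.136,-0.197,-0.113,0.249,0,0,0],[-0.136,-0.197,-0.113,0.249,0,0,0],[-0.136,-0.197,-0.113,0.249,0,0,0],[-0.136,-0.197,-0.113,0.249,0,0,0],[-0.136,-0.197,-0.113,0.249,0,0,0]]'; python3 -c "
from h import *
w=grab_frame('wrist');cv2.imwrite('pics/w3.png',w['pixels'][:,:,::-1]);p,R=tool();np.save('w3.npy',dict(w=w,p=p,R=R),allow_pickle=True)
plan([.4928,-.0068,.14],-39)
F=np.array([.4928,-.0068,0]);a=np.radians(-39);ux=np.array([np.cos(a),np.sin(a),0]);uy=np.array([-ux[1],ux[0],0])
for sx in(-1,1):
  for sy in (-1,1): print(proj(w,F+ux*.048*sx+uy*.028*sy+[0,0,.023]).round(0), proj(w,F+ux*.0285*sx+uy*.01*sy+[0,0,.063]).round(0))
"
```

```text
t: 4.7
eef_pos: [0.4931, -0.0076, 0.1395]
ee_rot: [-0.375, 1.57, -2.628]
force: [0.2, 0.0, 0.7]
width: 0.0143
shift [-0.0006 -0.0008 -0.0005] rot [-0.0014  0.0006  0.0003] |d| 0.001 deg 0.1
shift [-0.0006 -0.0008 -0.0005] rot [ 3.1402e+00  5.0000e-04 -1.0000e-03] |d| 0.001 deg 179.9
tcp [ 0.4931 -0.0077  0.1394] q6 0.5 q1 0.38
[280. 235.] [262. 233.]
[219. 235.] [236. 233.]
[282. 129.] [262. 161.]
[215. 129.] [235. 161.]
```

View pics/w3.png

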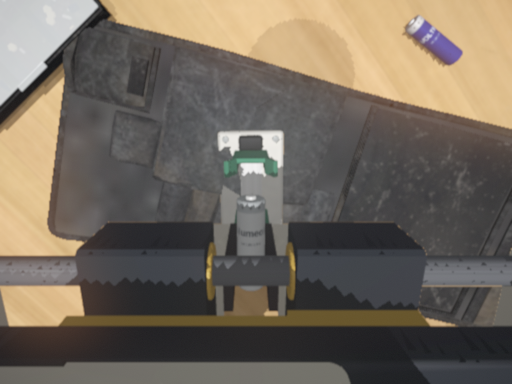

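```bash
python3 -c "
import cv2
a=cv2.imread('pics/w3.png')
cv2.imwrite('pics/w3z.png',cv2.resize(a[115:300,190:310],None,fx=3.2,fy=3.2,interpolation=cv2.INTER_CUBIC))"
```

```text
(no output)
```

View pics/w3z.png

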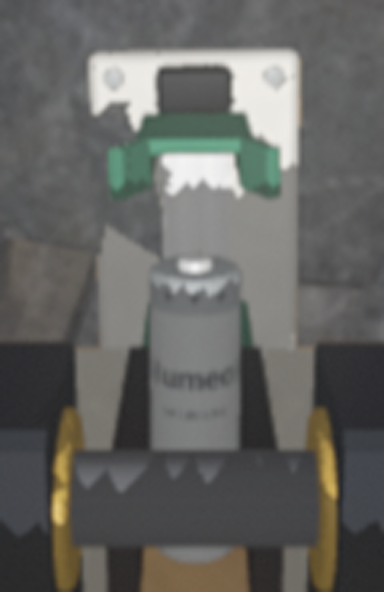

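```bash
python3 -m crank '[[0.05,0.0005,0,0,0,0,0],[0.062,0.0005,0,0,0,0,0],[0.062,0.0005,0,0,0,0,0],[0.062,0.0005,0,0,0,0,0]]'; python3 -c "
from h import *
w=grab_frame('wrist');cv2.imwrite('pics/w4.png',cv2.resize(w['pixels'][90:310,150:350,::-1],None,fx=2.7,fy=2.7,interpolation=cv2.INTER_CUBIC))
w=grab_frame('scene');cv2.imwrite('pics/s4.png',cv2.resize(w['pixels'][140:240,170:290,::-1],None,fx=5,fy=5,interpolation=cv2.INTER_CUBIC))
"
```

```text
t: 5.25
eef_pos: [0.4942, -0.0072, 0.0789]
ee_rot: [2.379, 1.569, 0.127]
force: [-0.1, 0.3, 0.9]
width: 0.0141
```

View pics/w4.png

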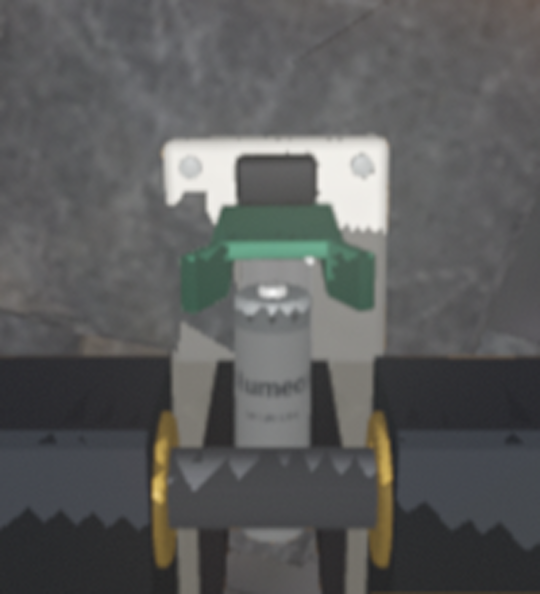

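View pics/s4.png

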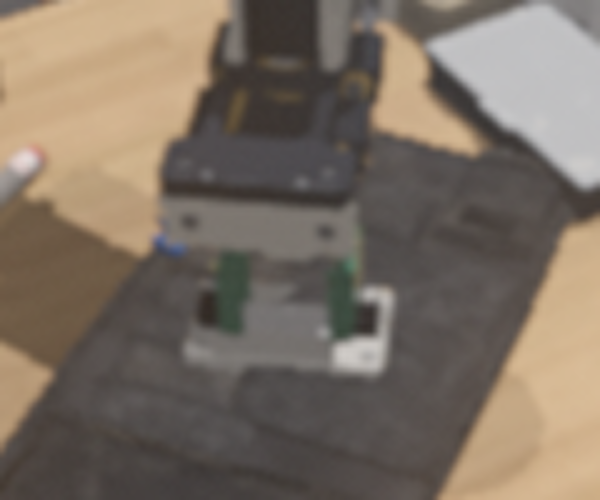

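```bash
python3 -c "
from h import *
w=grab_frame('wrist');p,R=tool()
T=lambda x,y:(150+x/2.7-.3,90+y/2.7-.3)
for n,uv,z in [('wall in',(278,257),.073),('wall in63',(278,257),.063),('wall out',(278,240),.073),('cell nip',(272,290),.082),('cell far',(272,540),.082),('base far',(276,137),.023),('cheekL',(182,255),.073),('cheekR',(374,255),.073)]: print(n,(R.T@(onz(w,T(*uv),z)-p)).round(4))
"
```

```text
wall in [0.0059 0.0288 0.0018]
wall in63 [0.0159 0.0261 0.0019]
wall out [0.0059 0.0322 0.0018]
cell nip [-0.0031  0.0249  0.0007]
cell far [-0.0031 -0.0277  0.0007]
base far [0.0559 0.0455 0.0016]
cheekL [ 0.0059  0.0292 -0.0167]
cheekR [0.0059 0.0292 0.0204]
```

```bash
python3 -m crank '[[0.02,0,0.001,0,0,0,0],[0.035,0,0.001,0,0,0,0],[0.044,0,0.001,0,0,0,0],[0.0485,0,0.001,0,0,0,0],[0.0485,0,0.001,0,0,0,0]]';  python3 -c "
from h import *
w=grab_frame('wrist');cv2.imwrite('pics/w5.png',cv2.resize(w['pixels'][90:310,150:350,::-1],None,fx=2.7,fy=2.7,interpolation=cv2.INTER_CUBIC))"
```

```text
t: 6.02
eef_pos: [0.4928, -0.008, 0.0295]
ee_rot: [2.366, 1.57, 0.115]
force: [-0.1, 0.1, -0.2]
width: 0.014
```

View pics/w5.png

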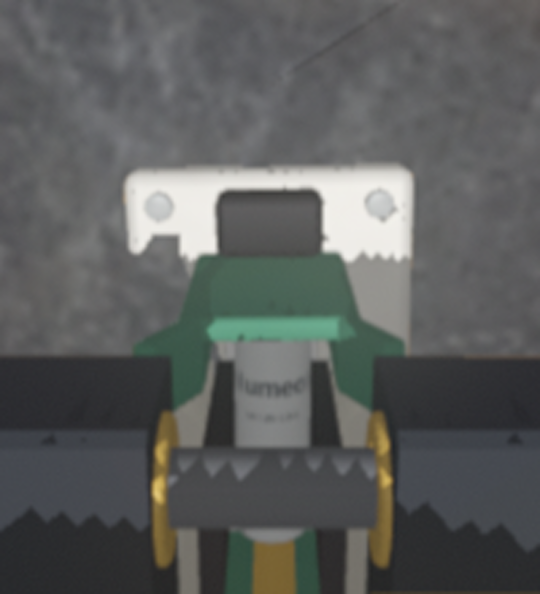

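```bash
python3 -m crank '[[0.0005,0,0,0,0,0,0.15],[0.0005,0,0,0,0,0,0.3],[0.0005,0,0,0,0,0,0.4],[0.0005,0,0,0,0,0,0.4],[0.0005,0,0,0,0,0,0.4]]';  python3 -c "
from h import *
plan([.4902,-.1988,.14],-162)
w=grab_frame('wrist');cv2.imwrite('pics/w6.png',cv2.resize(w['pixels'][90:310,150:350,::-1],None,fx=2.7,fy=2.7,interpolation=cv2.INTER_CUBIC))"
```

```text
t: 6.7
eef_pos: [0.4925, -0.0081, 0.0288]
ee_rot: [-0.152, 1.571, -2.404]
force: [0.5, -0.1, -0.4]
width: 0.0351
shift [-0.1112  0.1183  0.1497] rot [-0.9949  0.      0.    ] |d| 0.221 deg 57.0
shift [-0.1112  0.1183  0.1497] rot [ 2.1467  0.     -0.    ] |d| 0.221 deg 123.0
tcp [ 0.4925 -0.0081  0.0288] q6 0.51 q1 0.38
```

View pics/w6.png

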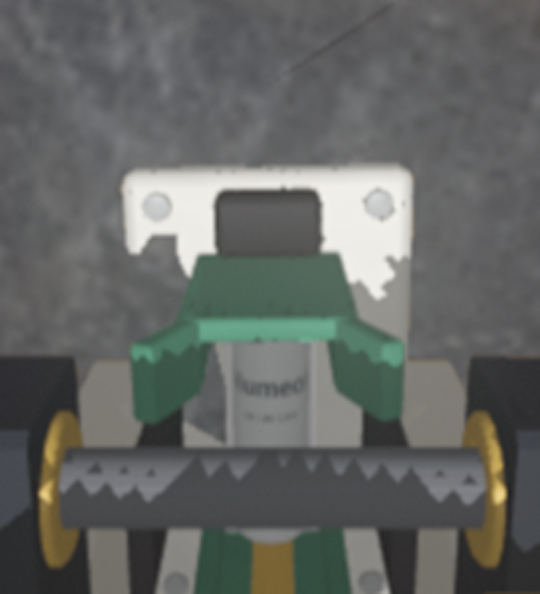

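Silver is seated and released. Next, lift and go to blue.

```bash
python3 -m crank '[[-0.05,0,0,0,0,0,0.4],[-0.1,0,0,0,0,0,0.4],[-0.111,0.118,0.15,-0.995,0,0,0.6],[-0.111,0.118,0.15,-0.995,0,0,0.6],[-0.111,0.118,0.15,-0.995,0,0,0.6],[-0.111,0.118,0.15,-0.995,0,0,0.6],[-0.111,0.118,0.15,-0.995,0,0,0.6],[-0.111,0.118,0.15,-0.995,0,0,0.6],[-0.111,0.118,0.15,-0.995,0,0,0.6],[-0.111,0.118,0.15,-0.995,0,0,0.6]]'; python3 -c "
from h import *
w=grab_frame('wrist');p,R=tool();print(proj(w,[.4902,-.1988,.0073]))
cv2.imwrite('pics/w7.png',w['pixels'][:,:,::-1]);np.save('w.npy',w,allow_pickle=True)
w=grab_frame('top');cv2.imwrite('pics/t7.png',cv2.resize(w['pixels'][130:250,140:365,::-1],None,fx=3.5,fy=3.5,interpolation=cv2.INTER_CUBIC))
plan([.4902,-.1988,.003],-162)"
```

```text
t: 8.0
eef_pos: [0.4897, -0.1988, 0.1397]
ee_rot: [-2.117, 1.571, 2.907]
force: [0.7, -1.2, 0.2]
width: 0.0525
[250.06877417 177.78417409]
shift [0.1368 0.0003 0.0002] rot [-0.0016  0.     -0.    ] |d| 0.137 deg 0.1
shift [0.1368 0.0003 0.0002] rot [ 3.14 -0.   -0.  ] |d| 0.137 deg 179.9
tcp [ 0.4898 -0.1988  0.1398] q6 1.9 q1 -0.01
```

View pics/w7.png

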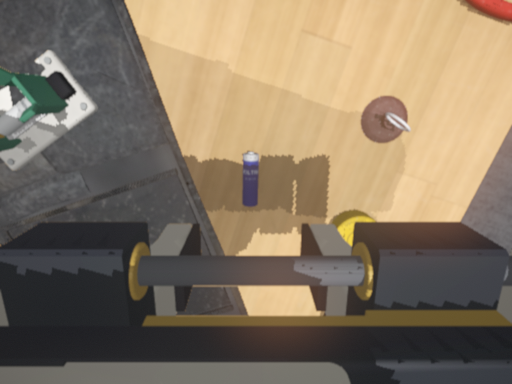

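View pics/t7.png

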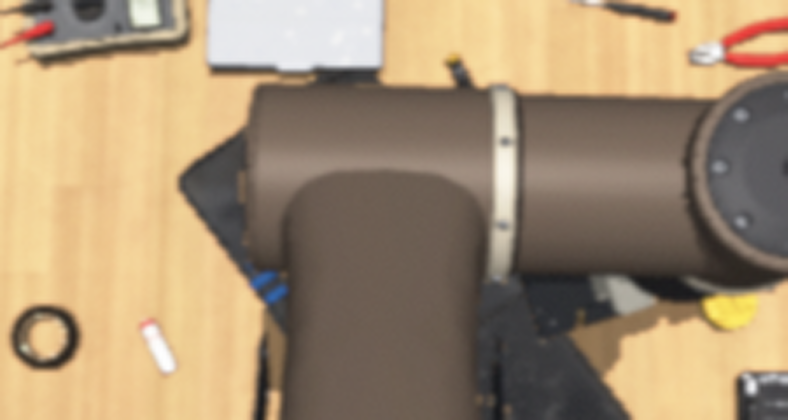

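Blue at (251,152)–(250,206), aligned; the tin (355,228) is clear of the right finger.

```bash
python3 -m crank '[[0.06,-0.001,0,0,0,0,0.5],[0.12,-0.001,0,0,0,0,0.5],[0.136,-0.001,0,0,0,0,0.5],[0.136,-0.001,0,0,0,0,0.5],[0.136,-0.001,0,0,0,0,0],[0.136,-0.001,0,0,0,0,0],[0.136,-0.001,0,0,0,0,0],[0.136,-0.001,0,0,0,0,0]]' 15; python3 -c "
from h import *
w=grab_frame('wrist');p,R=tool()
cv2.imwrite('pics/w8.png',cv2.resize(w['pixels'][170:310,150:350,::-1],None,fx=2.7,fy=2.7,interpolation=cv2.INTER_CUBIC))
plan([.4926,-.0080,.0938],-39)"
```

```text
t: 9.1
eef_pos: [0.489, -0.1992, 0.0041]
ee_rot: [1.247, 1.57, -0.009]
force: [-0.3, 0.0, 2.0]
width: 0.0143
shift [-0.0897  0.0625 -0.1807] rot [ 9.948e-01 -1.000e-04 -7.000e-04] |d| 0.211 deg 57.0
shift [-0.0897  0.0625 -0.1807] rot [-2.1467e+00  8.0000e-04 -1.0000e-04] |d| 0.211 deg 123.0
tcp [ 0.4891 -0.1992  0.0041] q6 1.9 q1 -0.02
```

View pics/w8.png

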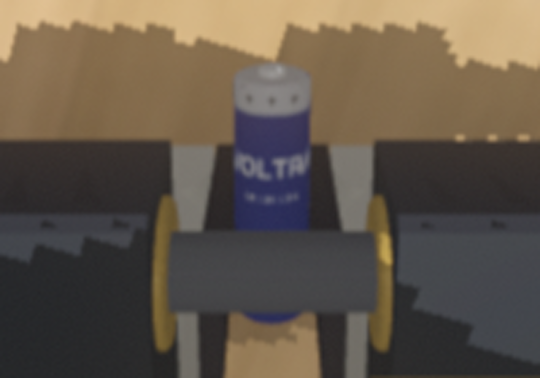

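```bash
python3 -m crank '[[-0.06,0,0,0,0,0,0],[-0.12,0,0,0,0,0,0],[-0.12,0.0625,-0.181,0.995,0,0,0],[-0.12,0.0625,-0.181,0.995,0,0,0],[-0.12,0.0625,-0.181,0.995,0,0,0],[-0.12,0.0625,-0.181,0.995,0,0,0],[-0.12,0.0625,-0.181,0.995,0,0,0],[-0.12,0.0625,-0.181,0.995,0,0,0],[-0.12,0.0625,-0.181,0.995,0,0,0]]'; python3 -c "
from h import *
w=grab_frame('wrist');p,R=tool()
cv2.imwrite('pics/w9.png',cv2.resize(w['pixels'][110:310,150:350,::-1],None,fx=2.7,fy=2.7,interpolation=cv2.INTER_CUBIC))
plan([.4926,-.0080,.0938],-39)
plan([.4926,-.0080,.0435],-39)"
```

```text
t: 10.28
eef_pos: [0.4922, -0.0076, 0.1238]
ee_rot: [-2.249, 1.571, 1.784]
force: [-0.4, -0.6, 0.2]
width: 0.0144
shift [ 0.03    0.0004 -0.    ] rot [ 0.0028 -0.0001  0.    ] |d| 0.03 deg 0.2
shift [ 0.03    0.0004 -0.    ] rot [-3.1388e+00 -0.0000e+00 -1.0000e-04] |d| 0.03 deg 179.8
tcp [ 0.4922 -0.0078  0.1238] q6 0.51 q1 0.38
shift [ 0.0803  0.0004 -0.    ] rot [ 0.0028 -0.0001  0.    ] |d| 0.08 deg 0.2
shift [ 0.0803  0.0004 -0.    ] rot [-3.1388e+00 -0.0000e+00 -1.0000e-04] |d| 0.08 deg 179.8
tcp [ 0.4922 -0.0078  0.1238] q6 0.51 q1 0.38
```

View pics/w9.png

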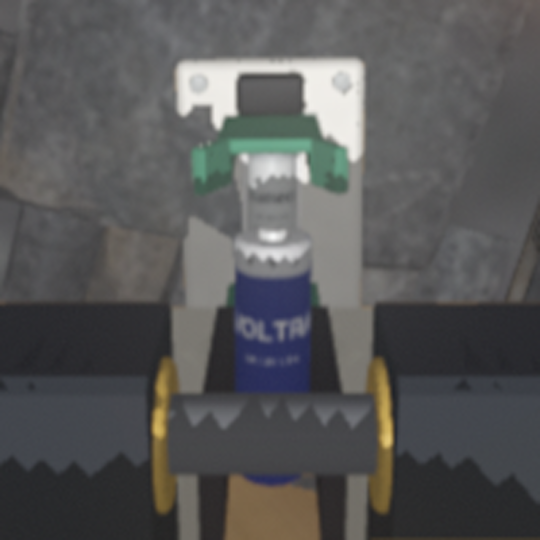

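```bash
python3 -m crank '[[0.04,0,0,0,0,0,0],[0.06,0,0,0,0,0,0],[0.072,0,0,0,0,0,0],[0.0785,0,0,0,0,0,0],[0.0795,0,0,0,0,0,0],[0.0795,0,0,0,0,0,0]]'
```

```text
t: 11.08
eef_pos: [0.4928, -0.0076, 0.0448]
ee_rot: [2.539, 1.57, 0.288]
force: [-0.7, -0.1, -0.5]
width: 0.0141
```

```bash
python3 -m crank '[[0.0008,0,0,0,0,0,0],[0.0008,0,0,0,0,0,0.15],[0.0008,0,0,0,0,0,0.3],[0.0008,0,0,0,0,0,0.4],[0.0008,0,0,0,0,0,0.4]]';  python3 -c "
from h import *
w=grab_frame('wrist');cv2.imwrite('pics/w10.png',cv2.resize(w['pixels'][90:310,150:350,::-1],None,fx=2.7,fy=2.7,interpolation=cv2.INTER_CUBIC))
w=grab_frame('scene');cv2.imwrite('pics/s10.png',cv2.resize(w['pixels'][140:240,170:290,::-1],None,fx=5,fy=5,interpolation=cv2.INTER_CUBIC))
plan([.426,.1834,.14],-154.8)"
```

```text
t: 11.7
eef_pos: [0.4924, -0.0078, 0.0435]
ee_rot: [2.052, 1.571, -0.2]
force: [0.3, -0.7, 0.3]
width: 0.0338
shift [-0.0965 -0.1719 -0.1068] rot [-1.1206  0.     -0.    ] |d| 0.224 deg 64.2
shift [-0.0965 -0.1719 -0.1068] rot [ 2.021 -0.    -0.   ] |d| 0.224 deg 115.8
tcp [ 0.4924 -0.0078  0.0435] q6 0.51 q1 0.38
```

View pics/w10.png

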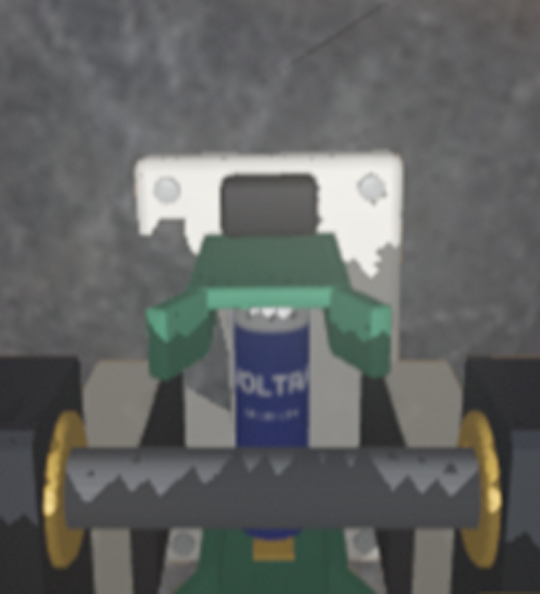

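View pics/s10.png

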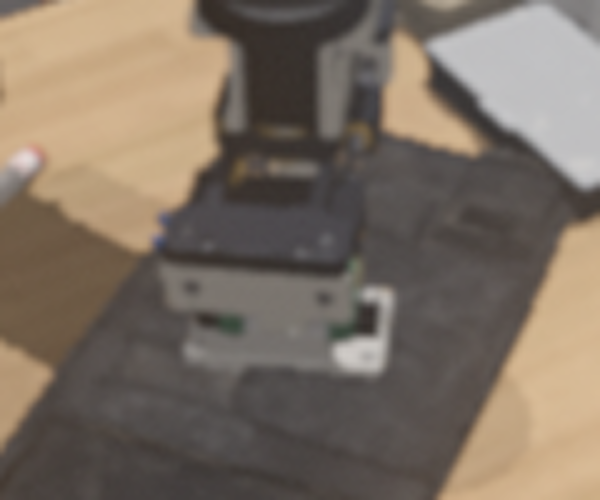

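```bash
python3 -m crank '[[-0.05,0,0,0,0,0,0.4],[-0.09,0,0,0,0,0,0.4],[-0.0965,-0.172,-0.107,-1.12,0,0,0.5],[-0.0965,-0.172,-0.107,-1.12,0,0,0.5],[-0.0965,-0.172,-0.107,-1.12,0,0,0.5],[-0.0965,-0.172,-0.107,-1.12,0,0,0.5],[-0.0965,-0.172,-0.107,-1.12,0,0,0.5],[-0.0965,-0.172,-0.107,-1.12,0,0,0.5],[-0.0965,-0.172,-0.107,-1.12,0,0,0.5],[-0.0965,-0.172,-0.107,-1.12,0,0,0.5]]'; python3 -c "
from h import *
w=grab_frame('wrist');p,R=tool();print(proj(w,[.426,.1834,.0073]))
cv2.imwrite('pics/w11.png',w['pixels'][:,:,::-1]);np.save('w.npy',w,allow_pickle=True)
w=grab_frame('scene');cv2.imwrite('pics/s11.png',cv2.resize(w['pixels'][140:240,170:290,::-1],None,fx=5,fy=5,interpolation=cv2.INTER_CUBIC))
plan([.426,.1834,.003],-154.8)"
```

```text
t: 13.05
eef_pos: [0.426, 0.1836, 0.14]
ee_rot: [-1.035, 1.571, -2.171]
force: [-0.7, 0.7, 0.2]
width: 0.0438
[250.14645311 178.20891128]
shift [ 1.369e-01 -1.000e-04  1.000e-04] rot [-0.0035  0.      0.0001] |d| 0.137 deg 0.2
shift [ 1.369e-01 -1.000e-04  1.000e-04] rot [ 3.1381e+00  2.0000e-04 -1.0000e-04] |d| 0.137 deg 179.8
tcp [0.426  0.1835 0.1399] q6 1.17 q1 0.83
```

View pics/w11.png

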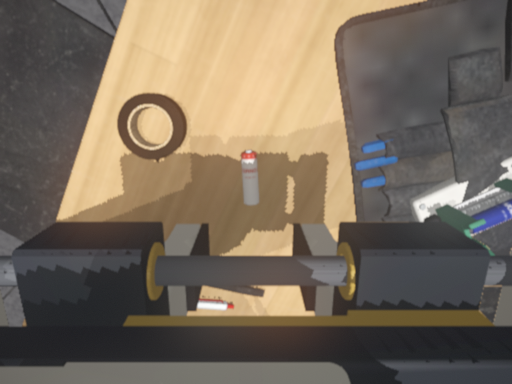

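View pics/s11.png

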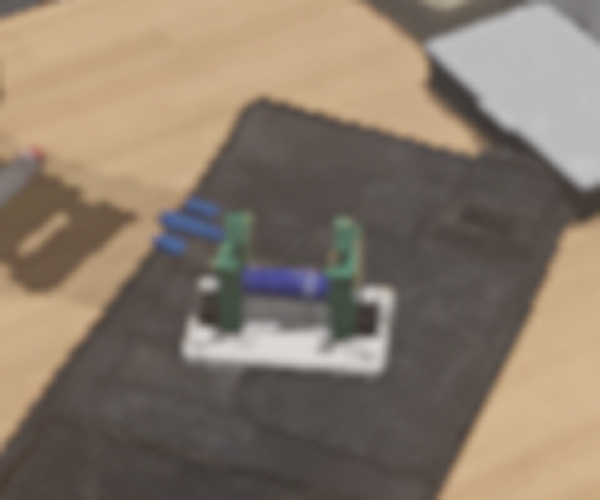

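Blue lies level on silver. White at (248,151)–(252,205), slightly tilted against the tool; tape at (152,126) is clear.

```bash
python3 -c "
from h import *
w=np.load('w.npy',allow_pickle=True).item()
cv2.imwrite('pics/w11z.png',cv2.resize(w['pixels'][140:215,215:290,::-1],None,fx=7,fy=7,interpolation=cv2.INTER_CUBIC))"
```

```text
(no output)
```

View pics/w11z.png

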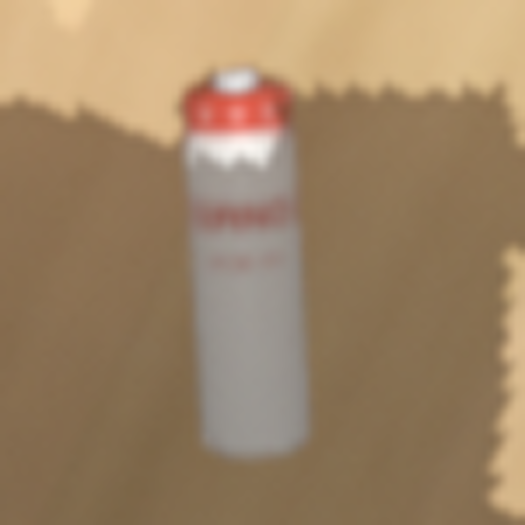

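```bash
python3 -m crank '[[0.06,0,0,-0.045,0,0,0.5],[0.12,0,0,-0.045,0,0,0.5],[0.136,0,0,-0.045,0,0,0.5],[0.136,0,0,-0.045,0,0,0.5],[0.136,0,0,-0.045,0,0,0],[0.136,0,0,-0.045,0,0,0],[0.136,0,0,-0.045,0,0,0],[0.136,0,0,-0.045,0,0,0]]' 15; python3 -c "
from h import *
w=grab_frame('wrist');p,R=tool()
cv2.imwrite('pics/w12.png',cv2.resize(w['pixels'][170:310,150:350,::-1],None,fx=2.7,fy=2.7,interpolation=cv2.INTER_CUBIC))
plan([.4926,-.0080,.124],-39)"
```

```text
t: 14.15
eef_pos: [0.4262, 0.1839, 0.0044]
ee_rot: [1.858, 1.57, 0.771]
force: [-1.0, -0.2, 3.2]
width: 0.0142
shift [-0.1197 -0.0305  0.2007] rot [ 1.1649e+00 -7.0000e-04 -6.0000e-04] |d| 0.236 deg 66.7
shift [-0.1197 -0.0305  0.2007] rot [-1.9767e+00  7.0000e-04 -8.0000e-04] |d| 0.236 deg 113.3
tcp [0.4262 0.1839 0.0044] q6 1.22 q1 0.83
```

View pics/w12.png

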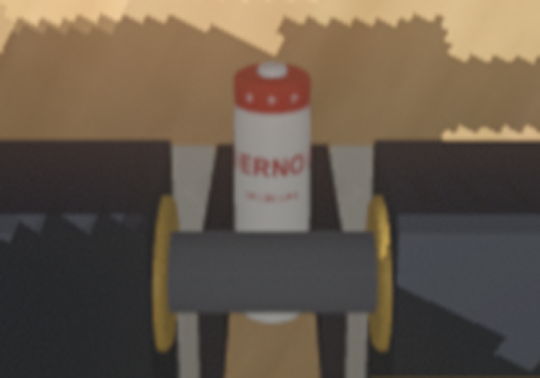

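```bash
python3 -m crank '[[-0.06,0,0,0,0,0,0],[-0.12,0,0,0,0,0,0],[-0.12,-0.0305,0.2005,1.165,0,0,0],[-0.12,-0.0305,0.2005,1.165,0,0,0],[-0.12,-0.0305,0.2005,1.165,0,0,0],[-0.12,-0.0305,0.2005,1.165,0,0,0],[-0.12,-0.0305,0.2005,1.165,0,0,0],[-0.12,-0.0305,0.2005,1.165,0,0,0],[-0.12,-0.0305,0.2005,1.165,0,0,0],[-0.12,-0.0305,0.2005,1.165,0,0,0]]'; python3 -c "
from h import *
w=grab_frame('wrist');p,R=tool()
cv2.imwrite('pics/w13.png',cv2.resize(w['pixels'][110:310,150:350,::-1],None,fx=2.7,fy=2.7,interpolation=cv2.INTER_CUBIC))
plan([.4926,-.0080,.0583],-39)"
```

```text
t: 15.45
eef_pos: [0.4922, -0.0081, 0.1239]
ee_rot: [-1.079, 1.571, 2.953]
force: [0.8, -0.4, -0.8]
width: 0.0141
shift [ 0.0657  0.0003 -0.0002] rot [ 0.0009 -0.      0.0001] |d| 0.066 deg 0.1
shift [ 0.0657  0.0003 -0.0002] rot [-3.1407e+00 -1.0000e-04 -1.0000e-04] |d| 0.066 deg 179.9
tcp [ 0.4923 -0.008   0.124 ] q6 0.51 q1 0.38
```

View pics/w13.png

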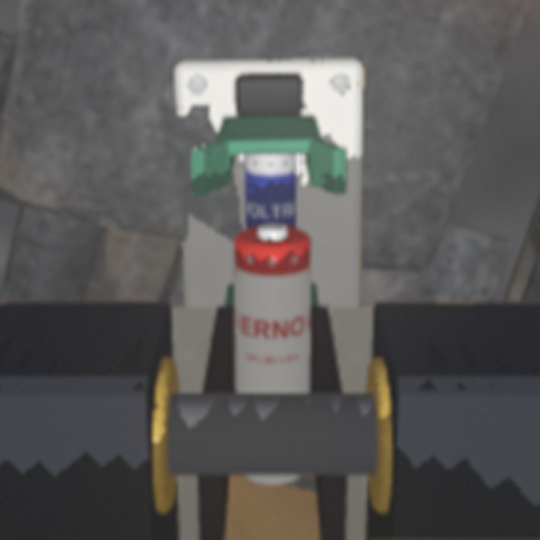

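```bash
python3 -m crank '[[0.03,0,0,0,0,0,0],[0.05,0,0,0,0,0,0],[0.06,0,0,0,0,0,0],[0.065,0,0,0,0,0,0],[0.0655,0,0,0,0,0,0],[0.0655,0,0,0,0,0,0]]'
```

```text
t: 16.25
eef_pos: [0.4928, -0.0078, 0.059]
ee_rot: [2.596, 1.57, 0.345]
force: [-0.6, 0.2, 0.3]
width: 0.0141
```

```bash
python3 -m crank '[[0.0006,0,0,0,0,0,0],[0.0006,0,0,0,0,0,0.15],[0.0006,0,0,0,0,0,0.3],[0.0006,0,0,0,0,0,0.4],[0.0006,0,0,0,0,0,0.4]]';  python3 -c "
from h import *
w=grab_frame('wrist');cv2.imwrite('pics/w14.png',cv2.resize(w['pixels'][90:310,150:350,::-1],None,fx=2.7,fy=2.7,interpolation=cv2.INTER_CUBIC))
plan([.6642,-.0803,.14],-152.5)"
```

```text
t: 16.88
eef_pos: [0.4923, -0.008, 0.0578]
ee_rot: [-0.633, 1.571, -2.885]
force: [0.5, -0.1, 0.4]
width: 0.0335
shift [-0.0823  0.1791 -0.052 ] rot [-1.1608e+00  1.0000e-04  3.0000e-04] |d| 0.204 deg 66.5
shift [-0.0823  0.1791 -0.052 ] rot [ 1.9808e+00  3.0000e-04 -1.0000e-04] |d| 0.204 deg 113.5
tcp [ 0.4923 -0.008   0.0577] q6 0.51 q1 0.38
```

View pics/w14.png

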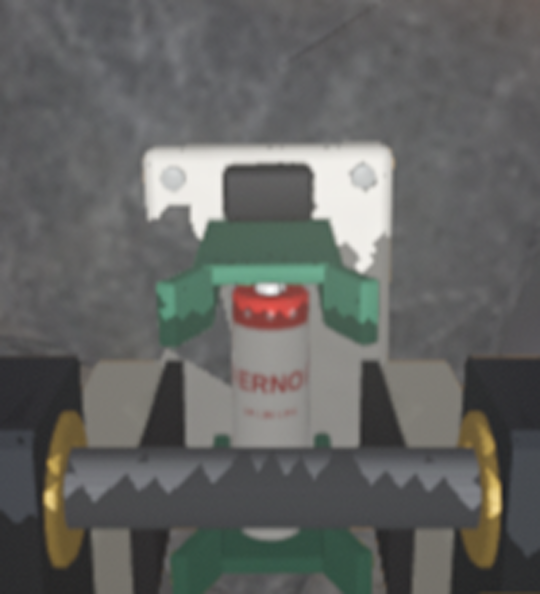

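```bash
python3 -m crank '[[-0.05,0,0,0,0,0,0.4],[-0.082,0,0,0,0,0,0.4],[-0.0825,0.179,-0.052,-1.16,0,0,0.5],[-0.0825,0.179,-0.052,-1.16,0,0,0.5],[-0.0825,0.179,-0.052,-1.16,0,0,0.5],[-0.0825,0.179,-0.052,-1.16,0,0,0.5],[-0.0825,0.179,-0.052,-1.16,0,0,0.5],[-0.0825,0.179,-0.052,-1.16,0,0,0.5],[-0.0825,0.179,-0.052,-1.16,0,0,0.5],[-0.0825,0.179,-0.052,-1.16,0,0,0.5]]'; python3 -c "
from h import *
w=grab_frame('wrist');p,R=tool();print(proj(w,[.6642,-.0803,.0073]))
cv2.imwrite('pics/w15.png',w['pixels'][:,:,::-1]);cv2.imwrite('pics/w15z.png',cv2.resize(w['pixels'][140:215,215:290,::-1],None,fx=7,fy=7,interpolation=cv2.INTER_CUBIC))
w=grab_frame('scene');cv2.imwrite('pics/s15.png',cv2.resize(w['pixels'][140:240,170:290,::-1],None,fx=5,fy=5,interpolation=cv2.INTER_CUBIC))
plan([.6642,-.0803,.004],-152.5)"
```

```text
t: 18.18
eef_pos: [0.6641, -0.0802, 0.1403]
ee_rot: [-1.878, 1.571, -2.973]
force: [0.2, 0.3, -0.8]
width: 0.0439
[250.15287487 177.96226945]
shift [ 1.364e-01 -0.000e+00  1.000e-04] rot [-0.0034  0.     -0.    ] |d| 0.136 deg 0.2
shift [ 1.364e-01 -0.000e+00  1.000e-04] rot [ 3.1382e+00 -1.0000e-04 -0.0000e+00] |d| 0.136 deg 179.8
tcp [ 0.6642 -0.0802  0.1404] q6 1.88 q1 0.17
```

View pics/w15.png

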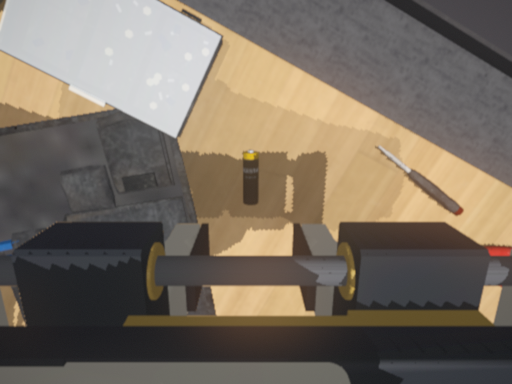

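View pics/w15z.png

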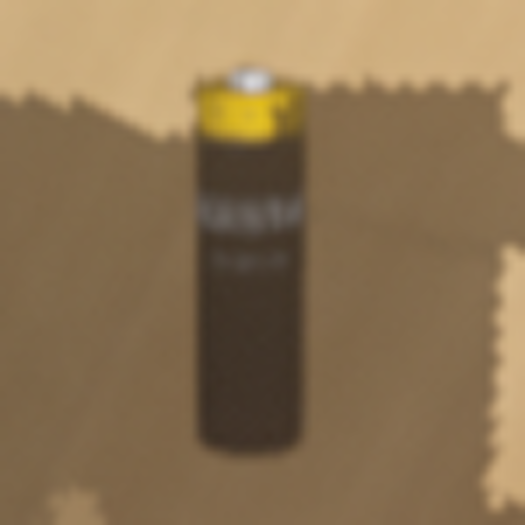

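View pics/s15.png

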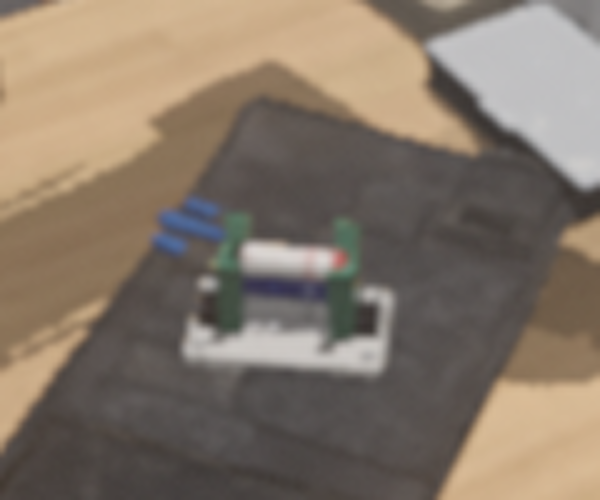

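Three stacked correctly. Black is centred at (250.5,178) and aligned. Next, grasp it.

```bash
python3 -m crank '[[0.06,0,0,0,0,0,0.5],[0.12,0,0,0,0,0,0.5],[0.1365,0,0,0,0,0,0.5],[0.1365,0,0,0,0,0,0.5],[0.1365,0,0,0,0,0,0],[0.1365,0,0,0,0,0,0],[0.1365,0,0,0,0,0,0],[0.1365,0,0,0,0,0,0]]' 15; python3 -c "
from h import *
w=grab_frame('wrist');p,R=tool()
cv2.imwrite('pics/w16.png',cv2.resize(w['pixels'][170:310,150:350,::-1],None,fx=2.7,fy=2.7,interpolation=cv2.INTER_CUBIC))
plan([.4926,-.0080,.124],-39)"
```

```text
t: 19.27
eef_pos: [0.6645, -0.0802, 0.0045]
ee_rot: [1.155, 1.57, 0.064]
force: [0.3, 0.9, 2.3]
width: 0.0142
shift [-0.1196 -0.1192 -0.1433] rot [ 1.16e+00 -1.00e-04 -9.00e-04] |d| 0.221 deg 66.5
shift [-0.1196 -0.1192 -0.1433] rot [-1.9816e+00  1.0000e-03 -1.0000e-04] |d| 0.221 deg 113.5
tcp [ 0.6645 -0.0802  0.0045] q6 1.88 q1 0.17
```

View pics/w16.png

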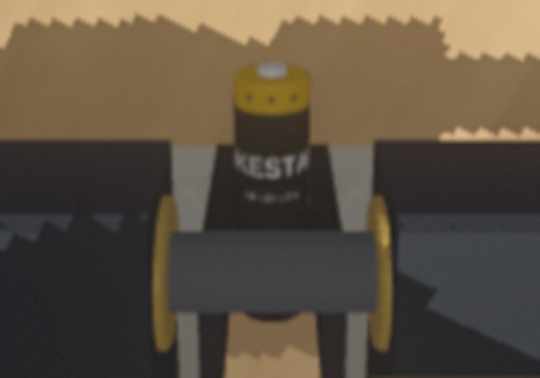

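```bash
python3 -m crank '[[-0.06,0,0,0,0,0,0],[-0.12,0,0,0,0,0,0],[-0.12,-0.119,-0.143,1.16,0,0,0],[-0.12,-0.119,-0.143,1.16,0,0,0],[-0.12,-0.119,-0.143,1.16,0,0,0],[-0.12,-0.119,-0.143,1.16,0,0,0],[-0.12,-0.119,-0.143,1.16,0,0,0],[-0.12,-0.119,-0.143,1.16,0,0,0],[-0.12,-0.119,-0.143,1.16,0,0,0],[-0.12,-0.119,-0.143,1.16,0,0,0]]'; python3 -c "
from h import *
w=grab_frame('wrist');p,R=tool()
cv2.imwrite('pics/w17.png',cv2.resize(w['pixels'][110:310,150:350,::-1],None,fx=2.7,fy=2.7,interpolation=cv2.INTER_CUBIC))
plan([.4926,-.0080,.0724],-39)"
```

```text
t: 20.58
eef_pos: [0.4926, -0.0082, 0.1239]
ee_rot: [-1.888, 1.571, 2.146]
force: [0.5, -0.3, 0.0]
width: 0.0143
shift [ 0.0514 -0.0002 -0.0002] rot [0.003 0.    0.   ] |d| 0.051 deg 0.2
shift [ 0.0514 -0.0002 -0.0002] rot [-3.1386 -0.      0.    ] |d| 0.051 deg 179.8
tcp [ 0.4927 -0.0083  0.1238] q6 0.51 q1 0.38
```

View pics/w17.png

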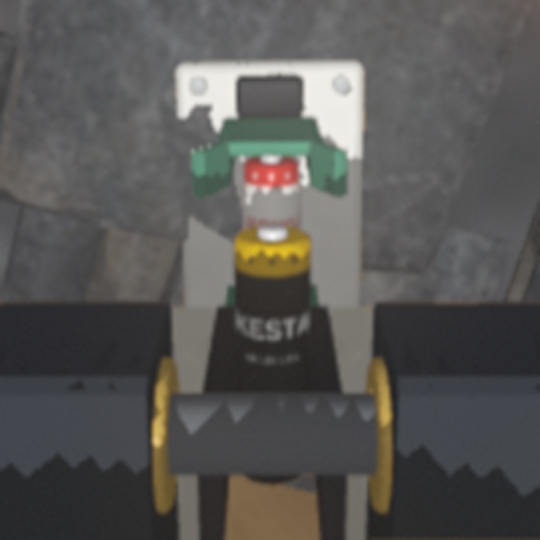

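```bash
python3 -m crank '[[0.025,0,0,0.003,0,0,0],[0.04,0,0,0.003,0,0,0],[0.047,0,0,0.003,0,0,0],[0.0505,0,0,0.003,0,0,0],[0.051,0,0,0.003,0,0,0],[0.051,0,0,0.003,0,0,0],[0.051,0,0,0.003,0,0,0]]'; python3 -c "
from h import *
w=grab_frame('wrist');cv2.imwrite('pics/w18.png',cv2.resize(w['pixels'][90:310,150:350,::-1],None,fx=2.7,fy=2.7,interpolation=cv2.INTER_CUBIC))
print(tool()[0],get_state()['force'])"
```

```text
t: 21.5
eef_pos: [0.4929, -0.0081, 0.0733]
ee_rot: [2.595, 1.57, 0.341]
force: [0.4, 0.7, -0.4]
width: 0.0145
[ 0.49288079 -0.00812335  0.0732189 ] [ 0.21537431  0.22251749 -0.81047484]
```

View pics/w18.png

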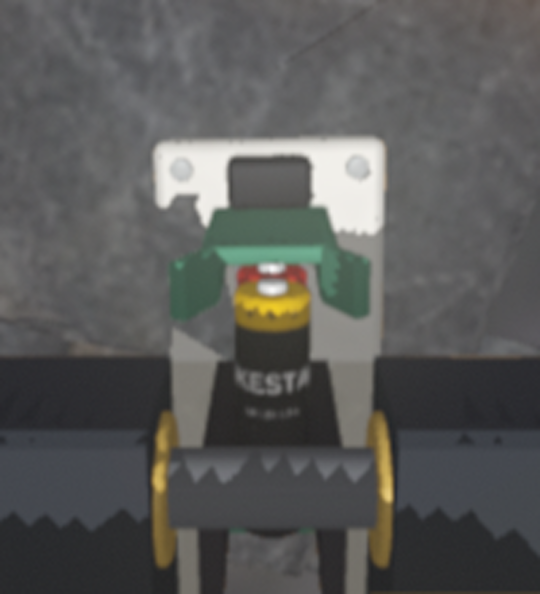

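```bash
python3 -m crank '[[0.0008,0,0,0,0,0,0],[0.0008,0,0,0,0,0,0],[0.0008,0,0,0,0,0,0.2],[0.0008,0,0,0,0,0,0.25],[0.0008,0,0,0,0,0,0.3],[0.0008,0,0,0,0,0,0.4],[0.0008,0,0,0,0,0,0.4]]'; python3 -c "
from h import *
w=grab_frame('wrist');cv2.imwrite('pics/w19.png',cv2.resize(w['pixels'][90:310,150:350,::-1],None,fx=2.7,fy=2.7,interpolation=cv2.INTER_CUBIC))"
```

```text
t: 22.42
eef_pos: [0.4926, -0.0082, 0.072]
ee_rot: [-0.531, 1.571, -2.786]
force: [-0.4, 0.4, 0.6]
width: 0.0346
```

View pics/w19.png

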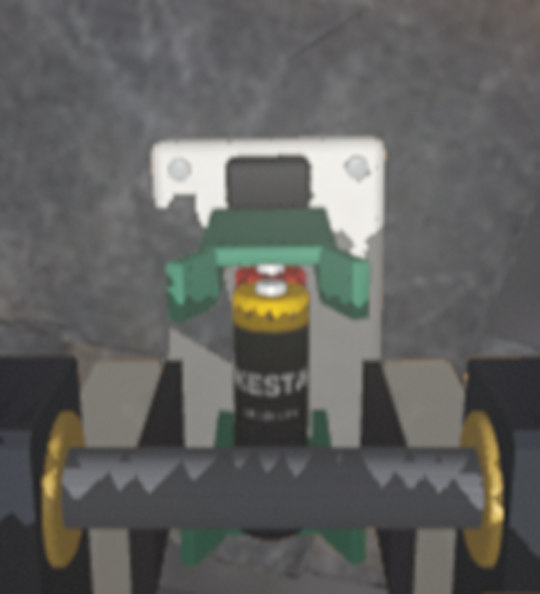

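Black is resting stably. I'll lift straight up and move aside for an unobstructed check.

```bash
python3 -m crank '[[-0.03,0,0,0,0,0,0.4],[-0.08,0,0,0,0,0,0.4],[-0.1,0,0,0,0,0,0.4],[-0.1,-0.06,-0.06,0,0,0,0.4],[-0.1,-0.12,-0.12,0,0,0,0.4],[-0.1,-0.12,-0.12,0,0,0,0.4],[-0.1,-0.12,-0.12,0,0,0,0.4],[-0.1,-0.12,-0.12,0,0,0,0.4]]'; python3 -c "
from h import *
w=grab_frame('scene');cv2.imwrite('pics/s20.png',cv2.resize(w['pixels'][140:240,170:290,::-1],None,fx=5,fy=5,interpolation=cv2.INTER_CUBIC))
F=np.array([.4926,-.0075,0])
for z in (.032,.047,.061,.076): print(((proj(w,F+[0,0,z])-[170,140])*5).round())
w=grab_frame('wrist');cv2.imwrite('pics/w20.png',w['pixels'][:,:,::-1])
w=grab_frame('top');cv2.imwrite('pics/t20.png',cv2.resize(w['pixels'][130:250,140:365,::-1],None,fx=3.5,fy=3.5,interpolation=cv2.INTER_CUBIC))"
```

```text
t: 23.48
eef_pos: [0.4752, 0.1605, 0.1719]
ee_rot: [-0.293, 1.57, -2.546]
force: [-0.2, -0.5, 0.1]
width: 0.0347
[292. 306.]
[291. 283.]
[291. 262.]
[290. 238.]
```

View pics/s20.png

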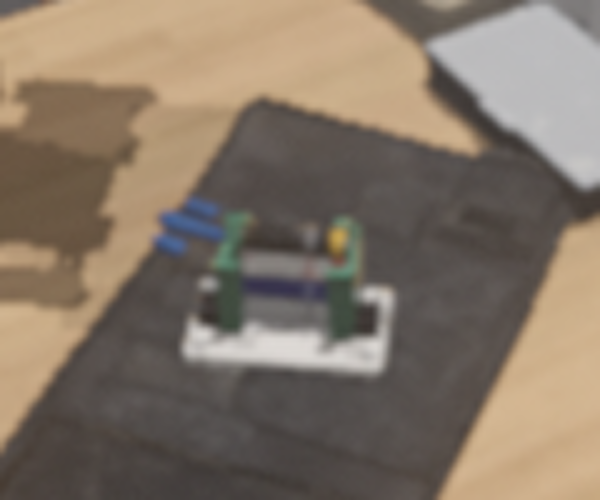

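View pics/w20.png

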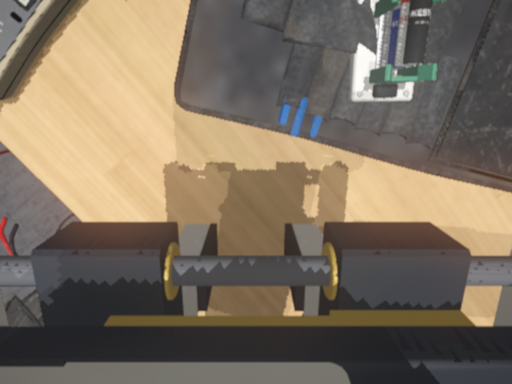

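View pics/t20.png

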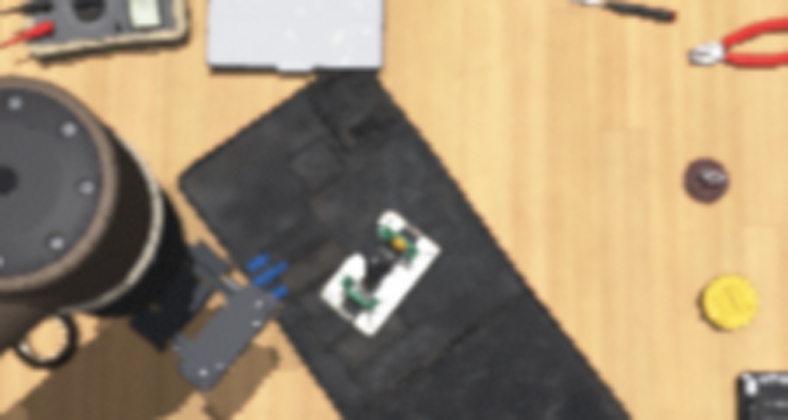

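```bash
python3 -c "
from h import *
w=grab_frame('top');cv2.imwrite('pics/t21.png',cv2.resize(w['pixels'][185:230,228:272,::-1],None,fx=12,fy=12,interpolation=cv2.INTER_CUBIC))
F=np.array([.4926,-.0075,.076]);a=np.radians(-39);u=np.array([np.cos(a),np.sin(a),0])
for d in(-.025,0,.025): print(((proj(w,F+u*d)-[228,185]+.5)*12).round())"
```

```text
[186. 333.]
[252. 253.]
[318. 173.]
```

View pics/t21.png

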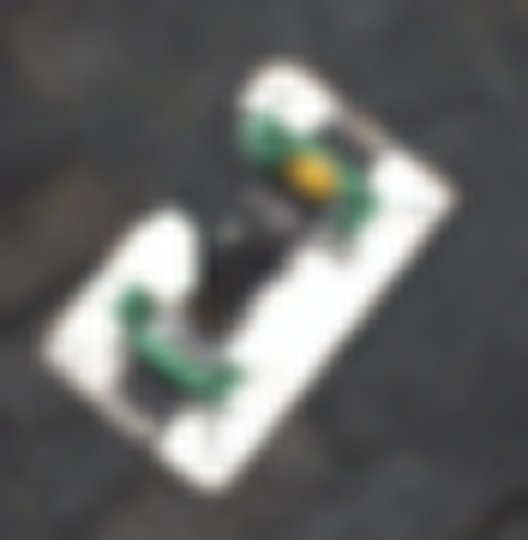

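```bash
python3 -c "
from station import *
print(job_done(), get_state()['t'])"
```

```text
the job is handed in; nothing more can be done
the job is handed in; nothing more can be done
```

I stacked the four cells in the feeder in the order silver, blue, white, black, and handed the job in at about 23.5 s on the robot's clock.

- **Placing:** Each cell was gripped across its diameter at 15 N, and the jaws closed to about 14.2 mm. I lowered each one to within about 1 mm of its seat before releasing it.
- **Stack:** The last scene and top pictures showed the cells lengthwise in the slot with black on top. Black lay within 2–3 mm of the slot's middle, measured at the height where it should rest.
- **Bystanders:** The tin and the suction cup were at the same picture positions as at the start. The tape was partly hidden by the arm in the last top view, but I saw no sign that it had been touched.
- **Arm at hand-in:** It was parked clear of the feeder, at about (0.475, 0.16, 0.17) m, with near-zero force.
- **Disagreements:** The wrist camera read about 1–1.5 mm off across the jaws compared with the gripped cell. I allowed for this when centring the cells over the slot. The checks otherwise agreed, and none failed. The job reports no verdict.

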